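# Load an inky screen into the rinse tray and latch its splash gate

### The arm

A 7-joint arm with a two-finger parallel gripper is mounted at the origin on the work surface. World frame = base frame: x ahead of the robot, y to its left, z up, the work surface at z = 0. Lengths are in m, angles in rad, forces in N, time in s.
With the tool pointing down it reaches from about 0.4 to 0.85 m from the base axis. Payload 4.5 kg.
Tool frame: the origin (TCP) lies midway between the tips of the shut fingers; the grasp point (between the pads) lies 19 mm behind it; x points along the fingers, z is the direction in which the jaws open and shut, and the axes are right-handed (so a half turn about x gives the same grasp; the last joint's range is limited). The gripper opens to 88 mm and grips with 3 to 60 N. Pads are 18 mm wide; open, the fingers measure 123 mm over their backs; the gripper's body (75 mm by 187 mm) begins 45 mm behind the grasp point.
Start: joints at [1.232, 0.689, -0.195, 1.565, 0.157, 0.902, -0.215], TCP at [0.228, -0.582, 0.239] pointing down, gripper open.
Joint ranges: [-3.01, 3.01], [-0.46, 2.08], [-1.47, 1.51], [0.13, 2.56], [-1, 4.14], [0.04, 2.09], [-2.66, 2.66]. Speed limits (rad/s): [2.57, 2.57, 3.14, 3.14, 3.14, 3.14, 3.14].

### API

Orientations are given as a unit quaternion [w, x, y, z].
In Python, from rig import env gives the robot as it stands.
- The arm moves only by the tool apply_moves, never from a script. Its argument "motion" is a list of rows, each an object of numbers: "tx", "ty", "tz": the shift along the world's x, y, z normalised to -1 to 1, where 1 is 0.05 m; "roll": the turn about the world's z normalised to -1 to 1, where 1 is 0.15 rad. In form: [{"tx": .., "ty": .., "tz": .., "roll": ..}, ...]. A call has 1 to 20 rows; each row shifts and turns the commanded pose from where the row before left it; what a row does not reach is not made up. A row lasts 1/10 s, in which the tool goes at most 50 mm and 8.59 degrees, less where a joint would pass 70% of its speed; a pose out of reach is approached as far as the arm can. A call with a number of a shift or a turn outside -1 to 1 is refused whole. A call with a gripper value outside its range is refused whole. "jaw" is the opening, from 0 (shut) to 1 (fully open), set as the call begins (left out, the last holds). The fingers move at their own pace and stop on an object; "squeeze" is the grip in N (left out, the last holds). Time passes only in rows, so rows that do not move let the fingers close. It gives the time, the measured TCP pose, the force and the opening at its end, in the units of the state.
- env.sense(): the state, without advancing time (a new reading comes with each control period).
- env.get_image(name): name is "scene" or "top"; returns a dict with "frame" (384x512x3 uint8, red, green, blue), "range_z" (384x512 float32, m along the optical axis (not along the pixel's ray), 0 where there is no reading), "fx", "fy", "cx", "cy" (pixels), "R" (3x3) and "t" (3): a world point X has camera coordinates R X + t. Camera axes: x right, y down, z forward; pixel columns grow to the right and rows downward; lengths in m; the calibration is good to about 2 mm. A picture is of the moment at which its call begins.
- env.hand_in(): hands the job in, once; it reports no verdict.
The state is a dict: "clock": time; "q": joint angles; "dq": joint speeds; "joint_torque": joint torques, N m; "tool_pos": TCP position; "eef_rot": TCP orientation; "contact_force": force on the tool from outside, world axes, zero at the start; "torque": the same for the moment, N m; "finger_gap": opening from 0.0 (shut) to 1.0 (fully open).
Only numpy, scipy, OpenCV 4.12 (cv2) and the standard library are available. Lean on these libraries where they do the work, as an engineer would, in place of code of your own. Each camera call takes 0.05 s, during which the arm holds its last target. There are 200 camera calls.

### The job

Get the inky printing screen ready for rinsing: lift the latch bar of the rinse tray's splash gate by its red tab, swing the gate wide open, and load the screen mesh side down by tilting it, slipping one end under the lip at the back and gently lowering the other end until it lies flat on the rails inside the front sill, without letting it drop. Let go of it, then shut the gate so that the latch bar drops back into its catch, and leave the squeegee, ink tub and spray bottle where they are.

Things in the scene. Friction and masses are not known exactly. Their poses are not given: they have to be found in the camera images.
- rinse_tray: Fixed steel rinse tray, open on top. Origin: centre of its underside, on the bench; z up, +x from the gate end to the back wall. Inside (mm): x -93 (front sill) to 93 (back wall), y -72 to 72 (side walls 3 thick, tops z 100). Two rails along x at y +-52, tops z 40, carry the screen. A 16 spray pipe runs along the back wall at x 84, z 120. The gate closes the -x end, outside the sill.
- tray_lip (a point): Middle of the front lower edge of the hold-down lip along the back wall: a 4 mm sheet over the tray's x 69 to 93 mm, underside at z 78 mm (38 mm above the rails). Axes as the tray.
- tray_sill (a point): Middle of the inner top edge of the front sill: tray x -93 mm, z 52 mm (12 mm above the rails), 6 mm thick towards -x. Axes as the tray.
- catch_top (a point): Top of the catch's dark steel striker on the post at the gate's free end: tray x -124.5, y 89, z 97 mm; striker 5 mm thick in x. The latch bar of the shut gate lies 3 mm behind it (+x side). Outside it a ramp climbs towards the tray from x -163 mm, so a gate pushed shut lifts its bar over the striker by itself. Axes as the tray.
- gate (a joint): Splash gate, steel-rimmed clear pane 152 mm wide, 10 thick, z 40 to 105, on an upright hinge at tray x -105, y -78; free end at y 76. Angle (rad): 0 shut, grows as the free end swings outward to the tray's -x (anticlockwise from above), stop at 1.9; about 1.5 or more clears the way for the screen. Friction 0.06 N m: it stays where it is left. Latched, it has 0.02 rad of play.
- latch (a joint): Gravity latch bar on the gate's outer face, dark steel, 100 x 14 mm, 6 thick. Angle (rad): 0 level (down in the catch when the gate is shut), grows as its free end is lifted, clear of the striker above 0.16, stop at 0.8; falls back to 0 by its own weight (lifting takes about 1.5 N at the tab). It pivots about the gate's face normal at point latch_pivot.
- gate_hinge (a point): Point on the gate's hinge axis at the height of the gate's top edge (z 105 mm). Its axes turn with the gate: y along the gate to its free end, -x its outward normal; z up.
- latch_pivot (a point): Pivot of the latch bar: 88 mm along the gate from the hinge axis, 11 mm outside the gate's middle plane, 93 mm above the bench. Its axes turn with the bar: y along the bar to its free end (88 mm from the pivot), x normal to the gate, inward. A positive latch angle turns about +x (y towards z).
- latch_tab (a point): Grip point in the red lift tab, an upright plate on the latch bar, 24 mm wide along the gate, 8 mm thick across it, top 150 mm above the bench, 45 mm over the gate's top edge. The point is 50 mm along the bar and 42 mm above the pivot: 135 mm above the bench with the bar down, 138 mm along the gate from the hinge. Clear on both sides: pinch from above across the 8 mm. Axes as latch_pivot.
- screen: Loose printing screen: silver frame 170 (its x) x 130 (its y) x 30 mm high, bars 20 wide, 0.26 kg, inky yellow mesh across its underside (mesh top at z 3.5 mm). Lies flat, mesh down. Origin: centre of underside, z up. Both ends alike: either may go under the lip. Pinch an end bar from above across its 20 mm, one finger inside; once seated, the sill leaves the top 18 mm of its outer face free.
- screen_end_a (a point): Middle of the top outer edge of the screen's +x end bar: 85 mm along its x, 30 mm above its underside. Axes as the screen.
- screen_end_b (a point): Middle of the top outer edge of the screen's -x end bar: 85 mm along its -x, 30 mm above its underside. Axes as the screen.
- squeegee: Bystander: wooden squeegee with a red blade, 160 x 62 x 22 mm, lying on the bench. Origin at its underside.
- ink_tub: Bystander: black ink tub with a green lid, 90 mm across, 110 mm high. Origin: centre of its underside.
- spray_bottle: Bystander: white bottle with a red cap, 66 mm across, 130 mm high. Origin: centre of its underside.
Things that resemble listed ones, but are neither listed nor needed, are in the scene too. Of the things that look like the screen, the smallest one is meant.

How it is judged:
By the outcome, as a careful person would: the job done as asked, in the order asked, and still so for the second after the job is handed in, with the robot touching nothing.
It also fails if it takes over 72 s, if anything falls off the work surface, if the arm or the gripper's body presses on something with over 40 N, if the wrist force passes 120 N, or if a joint passes its speed limit or range.

## Working session

There is one attempt and no reset: what is moved stays moved. The work goes in short steps, Python scripts to look and compute and a tool call to move; the robot and the scene stay as the last step left them, time stands still between calls to the robot, and variables do not carry over. Pictures are saved under pics/ and viewed, about 8 in all and at most 12, crops included, and the job is handed in when it is done.

Besides the shell and the picture viewer there is one more tool, called as name(argument=value, ...), one argument or row to a line, values as JSON. apply_moves: Moves the arm, as the interface text tells. Scaled input: -1 to 1 covers 0.05 m each way for a shift and 0.15 rad each way for a turn. Its arguments: {"type":"object","properties":{"motion":{"type":"array"},"jaw":{"type":"number"},"squeeze":{"type":"number"}},"required":["motion"]}

```bash
mkdir -p pics; ls
cat > h.py <<'E'
from rig import env
import numpy as np, cv2
def grab(n,save=None):
    im=env.get_image(n)
    if save: cv2.imwrite(f'pics/{save}.png',im['frame'][:,:,::-1])
    return im
def pts(im):
    z=im['range_z'];v,u=np.mgrid[:z.shape[0],:z.shape[1]]
    c=np.stack([(u-im['cx'])/im['fx']*z,(v-im['cy'])/im['fy']*z,z],-1)
    return (c-im['t'])@im['R']
def ray(im,u,v,h):
    d=np.array([(u-im['cx'])/im['fx'],(v-im['cy'])/im['fy'],1])@im['R'];o=-im['R'].T@im['t']
    return o+d*(h-o[2])/d[2]
E
python3 - <<'E'
from h import *
a=grab('scene','s0');b=grab('top','t0')
for i in (a,b): print(i['fx'],i['cx'],i['cy'],i['R'].round(3).tolist(),(-i['R'].T@i['t']).round(3))
s=env.sense();print(s['tool_pos'],s['eef_rot'],s['finger_gap'],s['clock'])
E
```

```text
pics
428.36210772247733 261.9638240386896 192.6072516474595 [[-0.117, 0.993, 0.003], [0.611, 0.075, -0.788], [-0.783, -0.09, -0.615]] [1.821 0.12  1.074]
471.6886774559494 257.2710229033473 196.55681771827577 [[-0.002, -1.0, -0.006], [-0.985, 0.003, -0.172], [0.172, 0.005, -0.985]] [ 0.262 -0.045  1.881]
[ 0.22743689 -0.58157434  0.23801759] [ 0.58355341  0.39892777  0.58449707 -0.39835315] 0.9988079049265902 0.1
```

View pics/s0.png

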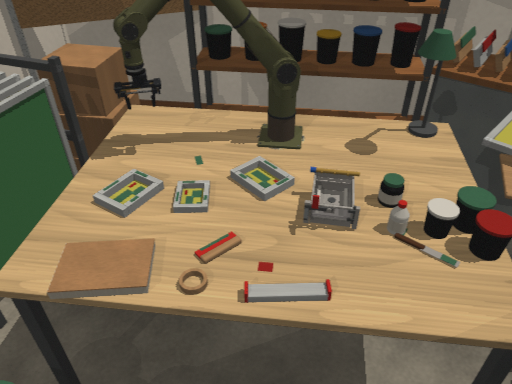

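View pics/t0.png

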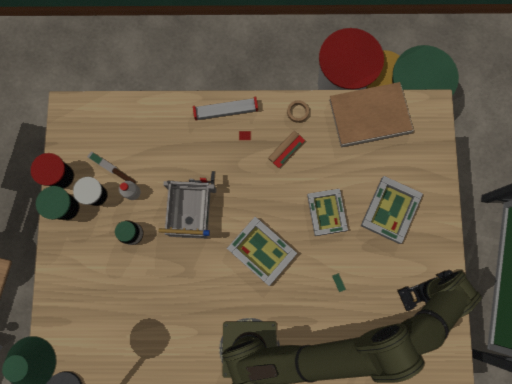

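Frame-like candidates in the top view: (328,212), (393,210) and (263,251). The smallest is (328,212). The tray is at (188,208), its gate end faces +x (away from the robot), and the red tab is at (204,180). The white bar at (226,108) and the red patch at (245,135) are distractors. Next I'll measure them and take one close crop.

Run:
```python
from h import *
from scipy.spatial.transform import Rotation as R
im=grab('top');P=pts(im)
def rect(u0,u1,v0,v1,lo,hi,n):
    p=P[v0:v1,u0:u1].reshape(-1,3);p=p[(p[:,2]>lo)&(p[:,2]<hi)]
    (c,s,a)=cv2.minAreaRect((p[:,:2]*1000).astype(np.float32));print(n,len(p),'z',np.median(p[:,2]).round(4),np.round(c,1),np.round(s,1),round(a,2))
    print('  box',cv2.boxPoints((c,s,a)).round(0).tolist())
rect(305,352,184,240,.02,.045,'scr')
rect(355,427,172,248,.02,.06,'big2'); rect(222,302,213,290,.02,.06,'big3')
rect(160,216,175,245,.09,.108,'traytops')
f=im['frame'].astype(int);red=(f[...,0]>130)&(f[...,1]<60)&(f[...,2]<60)
m=np.zeros_like(red);m[170:195,190:220]=red[170:195,190:220]
print('tab',m.sum(),P[m].round(3)[:12].tolist())
s=env.sense();print(R.from_quat(np.roll(s['eef_rot'],-1)).as_matrix().round(3).tolist(),s['q'])
a=im['frame'][165:250,150:235];b=im['frame'][175:260,300:385]
sc=grab('scene');c=sc['frame'][160:235,285:370]
z=lambda x:cv2.resize(x,(400,400),interpolation=cv2.INTER_CUBIC)
cv2.imwrite('pics/c1.png',np.hstack([z(a),z(c)])[:,:,::-1])
```

```text
scr 684 z 0.0292 [ 524.1 -311.8] [170.9 131.4] 9.54
  box [[429.0, -261.0], [451.0, -391.0], [619.0, -362.0], [597.0, -233.0]]
big2 1249 z 0.0377 [ 533.7 -567.1] [170.8 222.8] 64.33
  box [[396.0, -596.0], [597.0, -692.0], [671.0, -538.0], [470.0, -442.0]]
big3 1165 z 0.0379 [371.5 -51.7] [219.5 168.2] 48.53
  box [[236.0, -78.0], [362.0, -190.0], [507.0, -25.0], [381.0, 86.0]]
traytops 409 z 0.1002 [535.  223.1] [231.6 194.8] 3.04
  box [[414.0, 314.0], [425.0, 120.0], [656.0, 132.0], [646.0, 327.0]]
tab 3 [[0.636, 0.18, 0.145], [0.636, 0.168, 0.147], [0.635, 0.164, 0.15]]
[[-0.001, 0.931, 0.364], [0.001, 0.364, -0.931], [-1.0, -0.0, -0.001]] [ 1.23185469  0.68979652 -0.19456903  1.56605262  0.15729949  0.90253287
 -0.21509782]
```

View pics/c1.png

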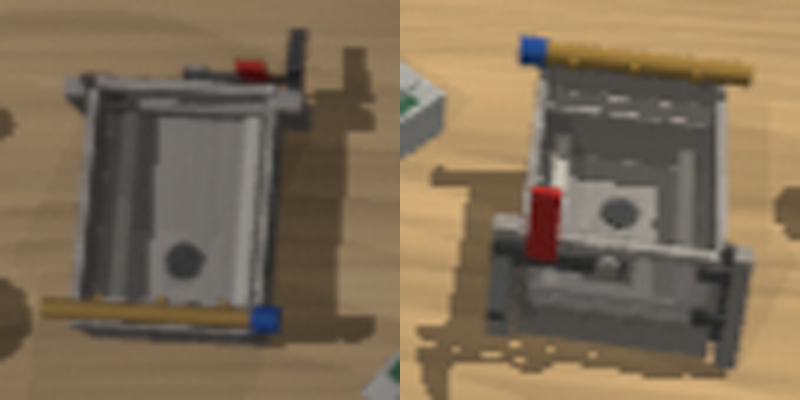

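The crop shows the tray's gate end at +x, with the hinge on the left (+y), the catch on the right (−y) and the red tab upright. The blue-ended pipe is at the back, toward the robot. The smallest frame measures 171×131 mm with its top at z 0.029, which matches the description. Next is a precise tray pose.

Run:
```python
from h import *
sc=grab('scene');tp=grab('top')
for n,im in(('s',sc),('t',tp)):
    P=pts(im).reshape(-1,3)
    # rough tray frame
    m=(abs(P[:,0]-.53)<.16)&(abs(P[:,1]-.225)<.13)
    Q=P[m];f=im['frame'].reshape(-1,3)[m].astype(int)
    w=Q[(abs(Q[:,2]-.1)<.005)&(Q[:,0]>.455)&(Q[:,0]<.615)]
    for nm,sel in(('L',(w[:,1]>.27)&(w[:,1]<.33)),('R',(w[:,1]<.185)&(w[:,1]>.12))):
        q=w[sel]
        if len(q)<8: print(n,nm,len(q)); continue
        vx,vy,x0,y0=cv2.fitLine((q[:,:2]*1000).astype(np.float32),cv2.DIST_HUBER,0,.01,.01).ravel()
        print(n,nm,len(q),'ang',np.degrees(np.arctan2(vy,vx)).round(2),'y@x535',(y0+(535-x0)*vy/vx).round(1), 'spread',q[:,1].std().round(4))
    fl=f
    br=(f[:,0]>110)&(f[:,1]>80)&(f[:,2]<70)&(Q[:,2]>.11)&(Q[:,2]<.14)
    q=Q[br]; 
    if len(q)>5: print(n,'pipe',len(q),q.mean(0).round(4),np.degrees(np.arctan2(*cv2.fitLine((q[:,:2]*1000).astype(np.float32),2,0,.01,.01).ravel()[:2])).round(2),q.min(0).round(3),q.max(0).round(3))
    rd=(f[:,0]>100)&(f[:,1]<60)&(f[:,2]<60)&(Q[:,2]>.09)
    q=Q[rd]; print(n,'tab',len(q),q.mean(0).round(4),q.min(0).round(4),q.max(0).round(4))
    g=Q[(Q[:,2]>.0945)&(Q[:,2]<.115)&(Q[:,0]>.635)]
    print(n,'post-ish',g.round(3).tolist()[:0],len(g))
```

```text
s L 50 ang -3.09 y@x535 310.8 spread 0.0028
s R 54 ang -4.69 y@x535 161.5 spread 0.006
s pipe 90 [0.4453 0.2541 0.1265] 2.78 [0.432 0.175 0.117] [0.455 0.336 0.131]
s tab 13 [0.6394 0.1739 0.1458] [0.6352 0.1629 0.1268] [0.6455 0.1819 0.154 ]
s post-ish [] 148
t L 63 ang -3.12 y@x535 308.7 spread 0.0037
t R 75 ang -4.5 y@x535 160.2 spread 0.0074
t pipe 89 [0.4396 0.2593 0.1265] 3.16 [0.434 0.174 0.116] [0.45  0.333 0.135]
t tab 12 [0.6334 0.1702 0.1483] [0.6308 0.1607 0.1431] [0.6365 0.1802 0.161 ]
t post-ish [] 19
```

apply_moves(
  motion=[
    {"tx": 0.41,"ty": 0.75,"roll": 0.38},
    {"tx": 0.41,"ty": 0.75,"roll": 0.38},
    {"tx": 0.41,"ty": 0.75,"roll": 0.38},
    {"tx": 0.41,"ty": 0.75,"roll": 0.38},
    {"tx": 0.41,"ty": 0.75,"roll": 0.38},
    {"tx": 0.41,"ty": 0.75,"roll": 0.38},
    {"tx": 0.41,"ty": 0.75,"roll": 0.38},
    {"tx": 0.41,"ty": 0.75,"roll": 0.38},
    {"tx": 0.41,"ty": 0.75,"roll": 0.38},
    {"tx": 0.41,"ty": 0.75,"roll": 0.38},
    {"tx": 0.41,"ty": 0.75,"roll": 0.38},
    {"tx": 0.41,"ty": 0.75,"roll": 0.38},
    {"tx": 0.41,"ty": 0.75,"roll": 0.38},
    {"tx": 0.41,"ty": 0.75,"roll": 0.38},
    {"tx": 0.41,"ty": 0.75,"roll": 0.38},
    {"tx": 0.41,"ty": 0.75,"roll": 0.38},
    {"tx": 0.41,"ty": 0.75,"roll": 0.38},
    {"tx": 0.41,"ty": 0.75,"roll": 0.38},
    {"tx": 0.41,"ty": 0.75,"roll": 0.38},
    {"tx": 0.41,"ty": 0.75,"roll": 0.38},
  ],
  jaw=0.5,
  squeeze=10,
)

```text
invalid input at $.motion[0]: expected keys tx, ty, tz, roll
```

apply_moves(
  motion=[
    {"tx": 0.41,"ty": 0.75,"tz": 0,"roll": 0.38},
    {"tx": 0.41,"ty": 0.75,"tz": 0,"roll": 0.38},
    {"tx": 0.41,"ty": 0.75,"tz": 0,"roll": 0.38},
    {"tx": 0.41,"ty": 0.75,"tz": 0,"roll": 0.38},
    {"tx": 0.41,"ty": 0.75,"tz": 0,"roll": 0.38},
    {"tx": 0.41,"ty": 0.75,"tz": 0,"roll": 0.38},
    {"tx": 0.41,"ty": 0.75,"tz": 0,"roll": 0.38},
    {"tx": 0.41,"ty": 0.75,"tz": 0,"roll": 0.38},
    {"tx": 0.41,"ty": 0.75,"tz": 0,"roll": 0.38},
    {"tx": 0.41,"ty": 0.75,"tz": 0,"roll": 0.38},
    {"tx": 0.41,"ty": 0.75,"tz": 0,"roll": 0.38},
    {"tx": 0.41,"ty": 0.75,"tz": 0,"roll": 0.38},
    {"tx": 0.41,"ty": 0.75,"tz": 0,"roll": 0.38},
    {"tx": 0.41,"ty": 0.75,"tz": 0,"roll": 0.38},
    {"tx": 0.41,"ty": 0.75,"tz": 0,"roll": 0.38},
    {"tx": 0.41,"ty": 0.75,"tz": 0,"roll": 0.38},
    {"tx": 0.41,"ty": 0.75,"tz": 0,"roll": 0.38},
    {"tx": 0.41,"ty": 0.75,"tz": 0,"roll": 0.38},
    {"tx": 0.41,"ty": 0.75,"tz": 0,"roll": 0.38},
    {"tx": 0.41,"ty": 0.75,"tz": 0,"roll": 0.38},
  ],
  jaw=0.5,
  squeeze=10,
)

```text
clock: 2.3
tool_pos: [0.6383, 0.1693, 0.2387]
eef_rot: [0.707, 0.02, 0.707, -0.02]
contact_force: [0.9, -0.4, -0.1]
finger_gap: 0.5
```

apply_moves(
  motion=[
    {"tx": -0.02,"ty": 0.03,"tz": -0.4,"roll": 0},
    {"tx": 0,"ty": 0,"tz": -0.4,"roll": 0},
    {"tx": 0,"ty": 0,"tz": -0.4,"roll": 0},
    {"tx": 0,"ty": 0,"tz": -0.4,"roll": 0},
    {"tx": 0,"ty": 0,"tz": -0.4,"roll": 0},
    {"tx": 0,"ty": 0,"tz": -0.4,"roll": 0},
  ],
)

```text
clock: 2.9
tool_pos: [0.6367, 0.1693, 0.1179]
eef_rot: [0.707, 0.02, 0.707, -0.021]
contact_force: [-0.1, -1.2, 0.7]
finger_gap: 0.498
```

apply_moves(
  motion=[
    {"tx": 0,"ty": 0,"tz": 0,"roll": 0},
    {"tx": 0,"ty": 0,"tz": 0,"roll": 0},
    {"tx": 0,"ty": 0,"tz": 0,"roll": 0},
    {"tx": 0,"ty": 0,"tz": 0,"roll": 0},
    {"tx": 0,"ty": 0,"tz": 0,"roll": 0},
    {"tx": 0,"ty": 0,"tz": 0,"roll": 0},
  ],
  jaw=0,
  squeeze=10,
)

```text
clock: 3.5
tool_pos: [0.6371, 0.1696, 0.1197]
eef_rot: [0.707, 0.021, 0.706, -0.02]
contact_force: [-1.6, -0.7, 4.4]
finger_gap: 0.088
```

apply_moves(
  motion=[
    {"tx": 0,"ty": 0.05,"tz": 0.06,"roll": 0},
    {"tx": 0,"ty": 0.05,"tz": 0.05,"roll": 0},
    {"tx": 0,"ty": 0.05,"tz": 0.05,"roll": 0},
    {"tx": 0,"ty": 0.05,"tz": 0.05,"roll": 0},
    {"tx": 0,"ty": 0.05,"tz": 0.04,"roll": 0},
    {"tx": 0.02,"ty": 0.05,"tz": 0.03,"roll": 0},
    {"tx": 0,"ty": 0,"tz": 0,"roll": 0},
  ],
)

```text
clock: 4.2
tool_pos: [0.638, 0.184, 0.1335]
eef_rot: [0.707, 0.02, 0.707, -0.021]
contact_force: [-0.4, -5.5, 3.3]
finger_gap: 0.089
```

Run:
```python
from h import *
im=grab('scene');print(env.sense()['contact_force'])
cv2.imwrite('pics/c2.png',cv2.resize(im['frame'][130:250,270:400],(650,600),interpolation=2)[:,:,::-1])
# arc plan: theta, jaw angle
u=np.array([-.9985,.0541]);v=np.array([-.0541,-.9985])
H=np.array([634.5,308.4]);r=138-15
def p(t): return H+(-np.sin(t)*r-np.cos(t)*11)*u+(np.cos(t)*r-np.sin(t)*11)*v
for t in np.arange(0,1.81,.1): print(round(t,2),p(t).round(1),((p(t+.1)-p(t))/50).round(3),np.hypot(*p(t)).round(0))
```

```text
[-2.24075397 -5.18932544  2.71443254]
0.0 [638.8 185. ] [0.246 0.021] 665.0
0.1 [651.1 186. ] [0.243 0.045] 677.0
0.2 [663.3 188.3] [0.237 0.069] 689.0
0.3 [675.1 191.8] [0.229 0.093] 702.0
0.4 [686.5 196.4] [0.218 0.115] 714.0
0.5 [697.5 202.2] [0.206 0.136] 726.0
0.6 [707.8 209. ] [0.191 0.156] 738.0
0.7 [717.3 216.8] [0.175 0.175] 749.0
0.8 [726.  225.5] [0.156 0.191] 760.0
0.9 [733.9 235.1] [0.136 0.206] 771.0
1.0 [740.7 245.4] [0.115 0.218] 780.0
1.1 [746.4 256.3] [0.093 0.229] 789.0
1.2 [751.1 267.7] [0.07  0.237] 797.0
1.3 [754.6 279.6] [0.046 0.243] 805.0
1.4 [756.9 291.7] [0.021 0.246] 811.0
1.5 [757.9 304. ] [-0.004  0.247] 817.0
1.6 [757.7 316.3] [-0.028  0.245] 821.0
1.7 [756.3 328.6] [-0.052  0.241] 825.0
1.8 [753.7 340.7] [-0.076  0.235] 827.0
```

View pics/c2.png

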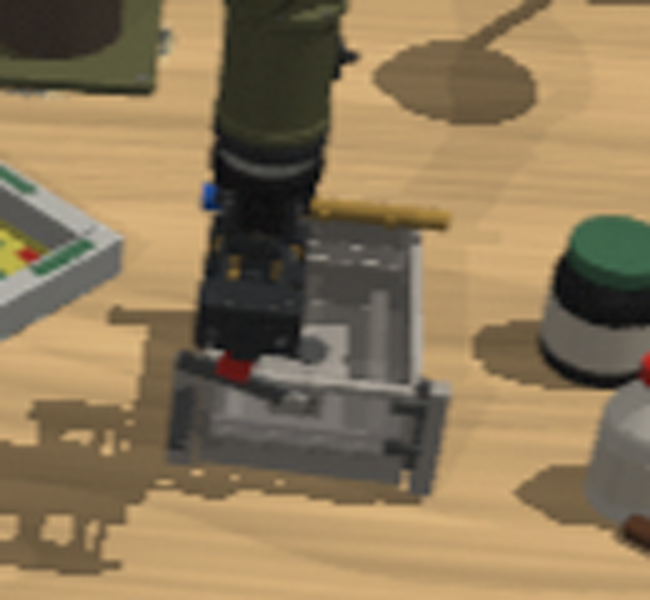

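The lifted bar shows at (200,360), above the catch. Now I'll swing the gate.

apply_moves(
  motion=[
    {"tx": 0.12,"ty": 0.01,"tz": 0,"roll": 0.33},
    {"tx": 0.12,"ty": 0.01,"tz": 0,"roll": 0.33},
    {"tx": 0.243,"ty": 0.045,"tz": 0,"roll": 0.667},
    {"tx": 0.237,"ty": 0.069,"tz": 0,"roll": 0.667},
    {"tx": 0.229,"ty": 0.093,"tz": 0,"roll": 0.667},
    {"tx": 0.218,"ty": 0.115,"tz": 0,"roll": 0.667},
    {"tx": 0.206,"ty": 0.136,"tz": 0,"roll": 0.667},
    {"tx": 0.191,"ty": 0.156,"tz": 0,"roll": 0.667},
  ],
)

```text
clock: 5.05
tool_pos: [0.7176, 0.2163, 0.1335]
eef_rot: [0.672, -0.224, 0.67, 0.224]
contact_force: [1.5, -2.5, 0.8]
finger_gap: 0.089
```

apply_moves(
  motion=[
    {"tx": 0.175,"ty": 0.175,"tz": 0,"roll": 0.667},
    {"tx": 0.156,"ty": 0.191,"tz": 0,"roll": 0.667},
    {"tx": 0.136,"ty": 0.206,"tz": 0,"roll": 0.667},
    {"tx": 0.115,"ty": 0.218,"tz": 0,"roll": 0.667},
    {"tx": 0.093,"ty": 0.229,"tz": 0,"roll": 0.667},
    {"tx": 0.07,"ty": 0.237,"tz": 0,"roll": 0.667},
    {"tx": 0.046,"ty": 0.243,"tz": 0,"roll": 0.667},
    {"tx": 0.021,"ty": 0.246,"tz": 0,"roll": 0.667},
    {"tx": -0.004,"ty": 0.247,"tz": 0,"roll": 0.667},
    {"tx": -0.028,"ty": 0.245,"tz": 0,"roll": 0.667},
    {"tx": -0.052,"ty": 0.241,"tz": 0,"roll": 0.667},
    {"tx": 0,"ty": 0,"tz": 0,"roll": 0},
  ],
)

```text
clock: 6.25
tool_pos: [0.7532, 0.3453, 0.1346]
eef_rot: [0.458, -0.541, 0.451, 0.542]
contact_force: [3.7, 2.0, 1.7]
finger_gap: 0.089
```

apply_moves(
  motion=[
    {"tx": 0.05,"ty": 0.01,"tz": -0.06,"roll": 0},
    {"tx": 0.05,"ty": 0.01,"tz": -0.06,"roll": 0},
    {"tx": 0.05,"ty": 0.01,"tz": -0.05,"roll": 0},
    {"tx": 0.05,"ty": 0.01,"tz": -0.05,"roll": 0},
  ],
)

```text
clock: 6.65
tool_pos: [0.7637, 0.3435, 0.1234]
eef_rot: [0.458, -0.54, 0.454, 0.541]
contact_force: [3.0, 2.6, 5.3]
finger_gap: 0.087
```

apply_moves(
  motion=[
    {"tx": 0,"ty": 0,"tz": 0,"roll": 0},
    {"tx": 0,"ty": 0,"tz": 0,"roll": 0},
    {"tx": 0,"ty": 0,"tz": 0,"roll": 0},
    {"tx": 0,"ty": 0,"tz": 0.3,"roll": 0},
    {"tx": 0,"ty": 0,"tz": 0.5,"roll": 0},
    {"tx": 0,"ty": 0,"tz": 0.6,"roll": 0},
    {"tx": 0,"ty": 0,"tz": 0.6,"roll": 0},
  ],
  jaw=0.5,
)

```text
clock: 7.35
tool_pos: [0.762, 0.3419, 0.2238]
eef_rot: [0.455, -0.541, 0.455, 0.541]
contact_force: [0.4, -0.0, -0.3]
finger_gap: 0.497
```

apply_moves(
  motion=[
    {"tx": -0.205,"ty": -0.8,"tz": 0,"roll": -0.656},
    {"tx": -0.205,"ty": -0.8,"tz": 0,"roll": -0.656},
    {"tx": -0.205,"ty": -0.8,"tz": 0,"roll": -0.656},
    {"tx": -0.205,"ty": -0.8,"tz": 0,"roll": -0.656},
    {"tx": -0.205,"ty": -0.8,"tz": 0,"roll": -0.656},
    {"tx": -0.205,"ty": -0.8,"tz": 0,"roll": -0.656},
    {"tx": -0.205,"ty": -0.8,"tz": 0,"roll": -0.656},
    {"tx": -0.205,"ty": -0.8,"tz": 0,"roll": -0.656},
    {"tx": -0.205,"ty": -0.8,"tz": 0,"roll": -0.656},
    {"tx": -0.205,"ty": -0.8,"tz": 0,"roll": -0.656},
    {"tx": -0.205,"ty": -0.8,"tz": 0,"roll": -0.656},
    {"tx": -0.205,"ty": -0.8,"tz": 0,"roll": -0.656},
    {"tx": -0.205,"ty": -0.8,"tz": 0,"roll": -0.656},
    {"tx": -0.205,"ty": -0.8,"tz": 0,"roll": -0.656},
    {"tx": -0.205,"ty": -0.8,"tz": 0,"roll": -0.656},
    {"tx": -0.205,"ty": -0.8,"tz": 0,"roll": -0.656},
    {"tx": 0,"ty": 0,"tz": 0,"roll": 0},
  ],
)

```text
clock: 9.05
tool_pos: [0.5951, -0.3073, 0.2223]
eef_rot: [0.704, -0.057, 0.706, 0.052]
contact_force: [0.2, 0.3, -0.8]
finger_gap: 0.503
```

Run:
```python
from h import *
im=grab('scene');t=grab('top')
cv2.imwrite('pics/c3.png',np.hstack([cv2.resize(im['frame'][100:250,150:380],(460,300),interpolation=2),cv2.resize(t['frame'][160:260,150:260],(330,300),interpolation=2)])[:,:,::-1])
P=pts(im).reshape(-1,3);p=P[(abs(P[:,0]-.524)<.13)&(abs(P[:,1]+.312)<.1)&(P[:,2]>.024)&(P[:,2]<.036)]
print(len(p),cv2.minAreaRect((p[:,:2]*1000).astype(np.float32)))
```

```text
478 ((528.7235717773438, -310.956298828125), (178.57894897460938, 130.49415588378906), 9.249991416931152)
```

View pics/c3.png

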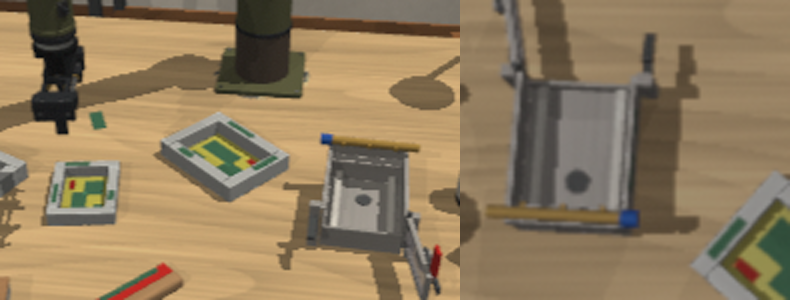

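apply_moves(
  motion=[
    {"tx": 0.06,"ty": 0.15,"tz": -0.5,"roll": 0.08},
    {"tx": 0,"ty": 0,"tz": -0.5,"roll": 0},
    {"tx": 0,"ty": 0,"tz": -0.5,"roll": 0},
    {"tx": 0,"ty": 0,"tz": -0.5,"roll": 0},
    {"tx": 0,"ty": 0,"tz": -0.5,"roll": 0},
    {"tx": 0,"ty": 0,"tz": -0.5,"roll": 0},
    {"tx": 0,"ty": 0,"tz": -0.5,"roll": 0},
    {"tx": 0,"ty": 0,"tz": -0.3,"roll": 0},
    {"tx": 0,"ty": 0,"tz": -0.2,"roll": 0},
    {"tx": 0,"ty": 0,"tz": -0.14,"roll": 0},
    {"tx": 0,"ty": 0,"tz": 0,"roll": 0},
  ],
)

```text
clock: 10.25
tool_pos: [0.6014, -0.29, 0.0146]
eef_rot: [0.704, -0.063, 0.704, 0.064]
contact_force: [-0.4, -0.1, -0.5]
finger_gap: 0.501
```

apply_moves(
  motion=[
    {"tx": 0,"ty": 0,"tz": 0,"roll": 0},
    {"tx": 0,"ty": 0,"tz": 0,"roll": 0},
    {"tx": 0,"ty": 0,"tz": 0,"roll": 0},
    {"tx": 0,"ty": 0,"tz": 0,"roll": 0},
    {"tx": 0,"ty": 0,"tz": 0,"roll": 0},
  ],
  jaw=0,
  squeeze=20,
)

```text
clock: 10.75
tool_pos: [0.6003, -0.2911, 0.0154]
eef_rot: [0.704, -0.063, 0.705, 0.063]
contact_force: [-6.0, -0.3, 5.9]
finger_gap: 0.226
```

apply_moves(
  motion=[
    {"tx": 0,"ty": 0,"tz": 0.1,"roll": 0},
    {"tx": 0,"ty": 0,"tz": 0.2,"roll": 0},
    {"tx": 0,"ty": 0,"tz": 0.2,"roll": 0},
    {"tx": 0,"ty": 0,"tz": 0.3,"roll": 0},
    {"tx": 0,"ty": 0,"tz": 0,"roll": 0},
    {"tx": 0,"ty": 0,"tz": 0,"roll": 0},
  ],
)

```text
clock: 11.35
tool_pos: [0.6017, -0.2907, 0.0556]
eef_rot: [0.705, -0.064, 0.704, 0.063]
contact_force: [0.8, -0.1, -3.2]
finger_gap: 0.225
```

```bash
cat > tilt.py <<'E'
from h import *
# fit plane to side-bar tops of held screen, report in tool-relative terms
def tilt(name=None):
    s=env.sense();T=s['tool_pos'];w,x,y,z=s['eef_rot'];a=-2*np.arctan2(x,w)
    e=np.array([np.cos(a),np.sin(a)]);n=np.array([-e[1],e[0]])
    for c in('scene','top'):
        im=grab(c,name and name+c);P=pts(im).reshape(-1,3);f=im['frame'].reshape(-1,3).astype(int)
        d=P[:,:2]-T[:2];l=d@e;m=d@n
        g=(f.max(1)-f.min(1)<25)&(f.mean(1)>110)
        k=g&(l<-15)&(l>-.165)&(l<-.02)&(abs(m)<.09)&(P[:,2]>T[2]-.08)&(P[:,2]<T[2]+.045) if 0 else g&(l<-.025)&(l>-.165)&(abs(m)<.09)&(P[:,2]>T[2]-.08)&(P[:,2]<T[2]+.045)
        if k.sum()<15: print(c,k.sum());continue
        A=np.c_[l[k],m[k],np.ones(k.sum())];Z=P[k,2]-T[2];W=np.ones(len(Z),bool)
        for _ in range(6):
            r,*_x=np.linalg.lstsq(A[W],Z[W],rcond=None);e_=Z-A@r;W=e_>-.004 if _<3 else abs(e_)<.004
        print(c,k.sum(),W.sum(),'slope l %.3f m %.3f z0 %.4f'%tuple(r),'l',l[k][W].min().round(3),'m',m[k][W].min().round(3),m[k][W].max().round(3))
    print(T.round(4),np.degrees(a).round(2),s['contact_force'].round(1),s['torque'].round(2),s['finger_gap'],s['clock'])
if __name__=='__main__':
    import sys;tilt(sys.argv[1] if len(sys.argv)>1 else None)
E
python3 tilt.py l1; python3 -c "
import cv2,numpy as np
a=cv2.imread('pics/l1scene.png')[140:240,140:250];b=cv2.imread('pics/l1top.png')[170:250,290:370]
cv2.imwrite('pics/c4.png',np.hstack([cv2.resize(a,(440,400)),cv2.resize(b,(360,400))]))"
```

```text
scene 146 120 slope l 0.008 m 0.006 z0 0.0149 l -0.158 m -0.068 0.058
top 170 97 slope l 0.001 m -0.020 z0 0.0149 l -0.161 m 0.013 0.058
[ 0.6017 -0.2907  0.0556] 10.31 [ 0.8 -0.1 -3.2] [ 0.03 -0.28  0.05] 0.22452489931983866 11.35
```

View pics/c4.png

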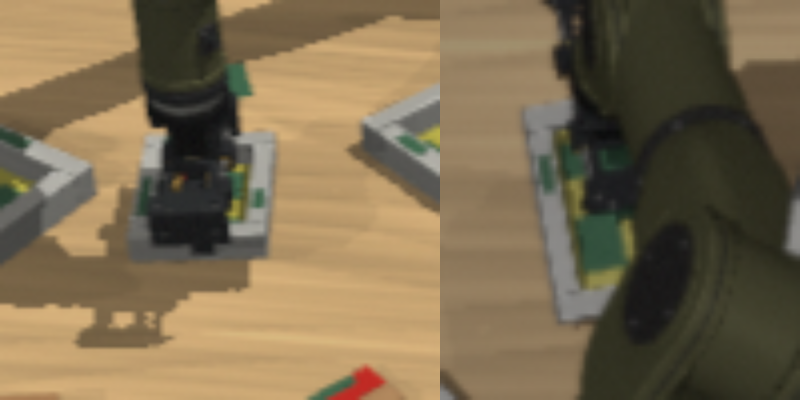

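apply_moves(
  motion=[
    {"tx": 0,"ty": 0,"tz": -0.2,"roll": 0},
    {"tx": 0,"ty": 0,"tz": -0.2,"roll": 0},
    {"tx": 0,"ty": 0,"tz": 0,"roll": 0},
    {"tx": 0,"ty": 0,"tz": 0,"roll": 0},
    {"tx": 0,"ty": 0,"tz": 0,"roll": 0},
  ],
  squeeze=10,
)

```text
clock: 11.95
tool_pos: [0.6014, -0.2904, 0.0347]
eef_rot: [0.704, -0.063, 0.704, 0.063]
contact_force: [-0.1, 0.9, -3.0]
finger_gap: 0.231
```

```bash
python3 tilt.py
```

```text
scene 146 114 slope l 0.056 m -0.003 z0 0.0153 l -0.161 m -0.069 0.057
top 167 95 slope l 0.061 m 0.112 z0 0.0123 l -0.161 m 0.016 0.057
[ 0.6014 -0.2904  0.0347] 10.28 [-0.1  0.9 -3. ] [ 0.02 -0.34 -0.04] 0.23114082985593618 11.95
```

apply_moves(
  motion=[
    {"tx": 0,"ty": 0,"tz": 0,"roll": 0},
    {"tx": 0,"ty": 0,"tz": 0,"roll": 0},
    {"tx": 0,"ty": 0,"tz": 0,"roll": 0},
    {"tx": 0,"ty": 0,"tz": 0,"roll": 0},
  ],
  squeeze=7,
)

```text
clock: 12.45
tool_pos: [0.6014, -0.2904, 0.0349]
eef_rot: [0.704, -0.063, 0.704, 0.063]
contact_force: [0.1, 0.1, -1.8]
finger_gap: 0.235
```

```bash
python3 tilt.py
```

```text
scene 129 107 slope l 0.117 m 0.008 z0 0.0139 l -0.158 m -0.069 0.057
top 163 82 slope l 0.125 m -0.141 z0 0.0229 l -0.161 m 0.021 0.055
[ 0.6014 -0.2904  0.0349] 10.28 [ 0.1  0.1 -1.8] [ 0.04 -0.18 -0.03] 0.23535575027980432 12.45
```

apply_moves(
  motion=[
    {"tx": 0,"ty": 0,"tz": 0,"roll": 0},
    {"tx": 0,"ty": 0,"tz": 0,"roll": 0},
    {"tx": 0,"ty": 0,"tz": 0.1,"roll": 0},
    {"tx": 0,"ty": 0,"tz": 0.2,"roll": 0},
    {"tx": 0,"ty": 0,"tz": 0.2,"roll": 0},
    {"tx": 0,"ty": 0,"tz": 0.1,"roll": 0},
    {"tx": 0,"ty": 0,"tz": 0,"roll": 0},
    {"tx": 0,"ty": 0,"tz": 0,"roll": 0},
  ],
  squeeze=11,
)

```text
clock: 13.35
tool_pos: [0.6012, -0.2906, 0.065]
eef_rot: [0.704, -0.063, 0.704, 0.063]
contact_force: [-0.8, -0.5, -3.2]
finger_gap: 0.237
```

```bash
python3 tilt.py
```

```text
scene 113 93 slope l 0.134 m 0.016 z0 0.0160 l -0.157 m -0.069 0.057
top 174 107 slope l 0.105 m 0.072 z0 0.0094 l -0.161 m 0.007 0.057
[ 0.6012 -0.2906  0.065 ] 10.29 [-0.8 -0.5 -3.2] [ 0.02 -0.27  0.03] 0.23674514610558448 13.35
```

apply_moves(
  motion=[
    {"tx": 0,"ty": 0,"tz": 0.2,"roll": 0},
    {"tx": 0,"ty": 0,"tz": 0.4,"roll": 0},
    {"tx": 0,"ty": 0,"tz": 0.6,"roll": 0},
    {"tx": 0,"ty": 0,"tz": 0.6,"roll": 0},
    {"tx": 0,"ty": 0,"tz": 0.6,"roll": 0},
    {"tx": 0,"ty": 0,"tz": 0.4,"roll": 0},
    {"tx": 0,"ty": 0,"tz": 0.2,"roll": 0},
  ],
  squeeze=12,
)

```text
clock: 14.15
tool_pos: [0.6023, -0.2905, 0.2175]
eef_rot: [0.705, -0.064, 0.703, 0.063]
contact_force: [0.2, -0.5, -2.5]
finger_gap: 0.24
```

apply_moves(
  motion=[
    {"tx": 0,"ty": 0.2,"tz": 0,"roll": 0},
    {"tx": 0,"ty": 0.4,"tz": 0,"roll": 0},
    {"tx": 0.03,"ty": 0.62,"tz": 0,"roll": -0.104},
    {"tx": 0.03,"ty": 0.62,"tz": 0,"roll": -0.104},
    {"tx": 0.03,"ty": 0.62,"tz": 0,"roll": -0.104},
    {"tx": 0.03,"ty": 0.62,"tz": 0,"roll": -0.104},
    {"tx": 0.03,"ty": 0.62,"tz": 0,"roll": -0.104},
    {"tx": 0.03,"ty": 0.62,"tz": 0,"roll": -0.104},
    {"tx": 0.03,"ty": 0.62,"tz": 0,"roll": -0.104},
    {"tx": 0.03,"ty": 0.62,"tz": 0,"roll": -0.104},
    {"tx": 0.03,"ty": 0.62,"tz": 0,"roll": -0.104},
    {"tx": 0.03,"ty": 0.62,"tz": 0,"roll": -0.104},
    {"tx": 0.03,"ty": 0.62,"tz": 0,"roll": -0.104},
    {"tx": 0.03,"ty": 0.62,"tz": 0,"roll": -0.104},
    {"tx": 0.03,"ty": 0.62,"tz": 0,"roll": -0.104},
    {"tx": 0.03,"ty": 0.62,"tz": 0,"roll": -0.104},
    {"tx": 0.03,"ty": 0.62,"tz": 0,"roll": -0.104},
    {"tx": 0,"ty": 0.4,"tz": 0,"roll": 0},
    {"tx": 0,"ty": 0.25,"tz": 0,"roll": 0},
    {"tx": 0,"ty": 0,"tz": 0,"roll": 0},
  ],
)

```text
clock: 16.15
tool_pos: [0.6221, 0.2396, 0.2136]
eef_rot: [0.706, 0.018, 0.708, -0.018]
contact_force: [-0.6, 0.2, -1.8]
finger_gap: 0.238
```

```bash
python3 tilt.py l2; python3 -c "
import cv2,numpy as np
a=cv2.imread('pics/l2scene.png')[110:250,270:400];b=cv2.imread('pics/l2top.png')[150:260,140:240]
cv2.imwrite('pics/c5.png',np.hstack([cv2.resize(a,(418,450)),cv2.resize(b,(380,450))]))"
```

```text
scene 102 98 slope l 0.125 m 0.016 z0 0.0140 l -0.156 m -0.069 0.057
top 193 133 slope l 0.105 m 0.026 z0 0.0103 l -0.16 m -0.032 0.052
[0.6221 0.2396 0.2136] -2.96 [-0.6  0.2 -1.8] [-0.04 -0.22 -0.05] 0.2376279261511549 16.15
```

View pics/c5.png

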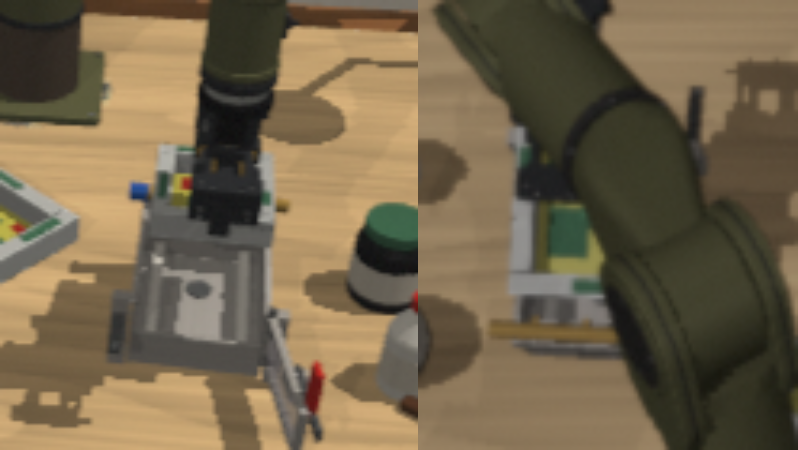

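apply_moves(
  motion=[
    {"tx": 0.05,"ty": -0.05,"tz": -0.2,"roll": 0},
    {"tx": 0,"ty": 0,"tz": -0.4,"roll": 0},
    {"tx": 0,"ty": 0,"tz": -0.4,"roll": 0},
    {"tx": 0,"ty": 0,"tz": -0.4,"roll": 0},
    {"tx": 0,"ty": 0,"tz": -0.4,"roll": 0},
    {"tx": 0,"ty": 0,"tz": -0.3,"roll": 0},
    {"tx": 0,"ty": 0,"tz": -0.2,"roll": 0},
    {"tx": 0,"ty": 0,"tz": -0.1,"roll": 0},
    {"tx": 0,"ty": 0,"tz": 0,"roll": 0},
  ],
)

```text
clock: 17.15
tool_pos: [0.6261, 0.2337, 0.0941]
eef_rot: [0.707, 0.019, 0.707, -0.02]
contact_force: [-1.0, 0.7, -2.7]
finger_gap: 0.237
```

```bash
python3 tilt.py l3; python3 -c "
import cv2,numpy as np
a=cv2.imread('pics/l3scene.png')[110:250,270:400];b=cv2.imread('pics/l3top.png')[150:260,140:240]
cv2.imwrite('pics/c6.png',np.hstack([cv2.resize(a,(418,450)),cv2.resize(b,(380,450))]))"
```

```text
scene 203 134 slope l 0.065 m 0.018 z0 0.0091 l -0.157 m -0.079 0.074
top 203 91 slope l 0.091 m 0.063 z0 0.0084 l -0.161 m -0.02 0.073
[0.6261 0.2337 0.0941] -3.1 [-1.   0.7 -2.7] [-0.04 -0.26 -0.01] 0.23692552278629056 17.15
```

View pics/c6.png

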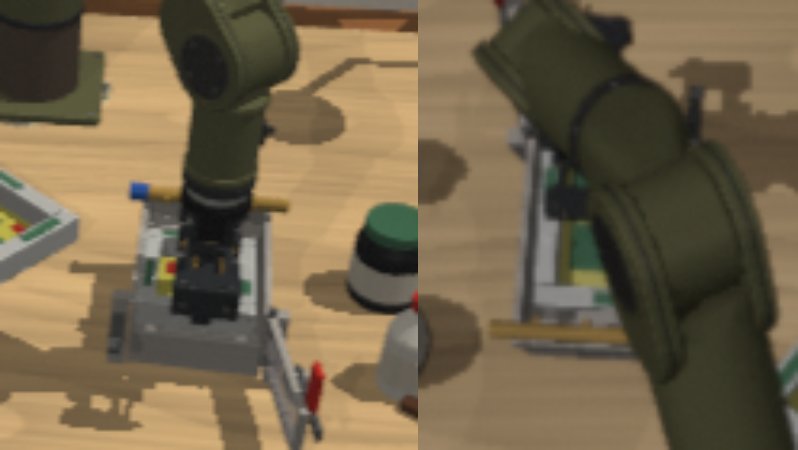

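apply_moves(
  motion=[
    {"tx": 0,"ty": 0.06,"tz": -0.1,"roll": 0},
    {"tx": 0,"ty": 0,"tz": -0.1,"roll": 0},
    {"tx": 0,"ty": 0,"tz": -0.06,"roll": 0},
    {"tx": 0,"ty": 0,"tz": -0.04,"roll": 0},
    {"tx": 0,"ty": 0,"tz": 0,"roll": 0},
    {"tx": 0,"ty": 0,"tz": 0,"roll": 0},
  ],
)

```text
clock: 17.85
tool_pos: [0.6263, 0.2374, 0.0797]
eef_rot: [0.707, 0.019, 0.707, -0.019]
contact_force: [0.7, -0.9, -3.0]
finger_gap: 0.237
```

apply_moves(
  motion=[
    {"tx": 0,"ty": 0,"tz": -0.04,"roll": 0},
    {"tx": 0,"ty": 0,"tz": -0.03,"roll": 0},
    {"tx": 0,"ty": 0,"tz": 0,"roll": 0},
    {"tx": 0,"ty": 0,"tz": 0,"roll": 0},
  ],
)

```text
clock: 18.25
tool_pos: [0.6262, 0.2375, 0.0762]
eef_rot: [0.707, 0.019, 0.707, -0.019]
contact_force: [-0.7, -0.1, -2.9]
finger_gap: 0.234
```

Run:
```python
from h import *
u=np.array([-.9985,.0541]);v=np.array([-.0541,-.9985]);O=np.array([.5255,.2362])
im=grab('scene');P=pts(im).reshape(-1,3);q=P[:,:2]-O;x=q@u*1000;y=q@v*1000
f=im['frame'].reshape(-1,3).astype(int);g=(f.max(1)-f.min(1)<25)&(f.mean(1)>110)
for a in range(-120,95,10):
    k=g&(x>=a)&(x<a+10);print(a,[ (np.median(P[kk,2]*1000).round(1),kk.sum()) for kk in (k&(y>46)&(y<62),k&(y<-46)&(y>-62)) if kk.sum()])
print(env.sense()['contact_force'],env.sense()['torque'])
```

```text
-120 [(np.float64(93.7), np.int64(1))]
-110 [(np.float64(89.6), np.int64(5))]
-100 [(np.float64(86.7), np.int64(5))]
-90 [(np.float64(88.1), np.int64(4))]
-80 [(np.float64(86.8), np.int64(8))]
-70 [(np.float64(84.0), np.int64(1))]
-60 [(np.float64(85.2), np.int64(2)), (np.float64(86.4), np.int64(1))]
-50 [(np.float64(82.0), np.int64(2))]
-40 [(np.float64(78.1), np.int64(1)), (np.float64(82.9), np.int64(5))]
-30 [(np.float64(79.9), np.int64(6))]
-20 [(np.float64(82.7), np.int64(1)), (np.float64(80.2), np.int64(6))]
-10 [(np.float64(75.6), np.int64(4)), (np.float64(80.1), np.int64(4))]
0 [(np.float64(76.2), np.int64(6)), (np.float64(79.0), np.int64(8))]
10 [(np.float64(75.9), np.int64(7)), (np.float64(76.1), np.int64(4))]
20 [(np.float64(75.5), np.int64(3)), (np.float64(75.7), np.int64(3))]
30 [(np.float64(72.3), np.int64(6)), (np.float64(73.8), np.int64(5))]
40 [(np.float64(70.9), np.int64(8)), (np.float64(71.4), np.int64(4))]
50 [(np.float64(68.5), np.int64(3)), (np.float64(69.8), np.int64(3))]
60 []
70 [(np.float64(83.0), np.int64(2))]
80 []
90 []
[ 0.29009838  0.90352483 -2.63358429] [-0.0608172  -0.27865843  0.00738234]
```

apply_moves(
  motion=[
    {"tx": -0.06,"ty": 0.003,"tz": 0,"roll": 0},
    {"tx": -0.06,"ty": 0.003,"tz": 0,"roll": 0},
    {"tx": -0.06,"ty": 0.003,"tz": 0,"roll": 0},
    {"tx": -0.06,"ty": 0.003,"tz": 0,"roll": 0},
    {"tx": -0.06,"ty": 0.003,"tz": 0,"roll": 0},
    {"tx": -0.06,"ty": 0.003,"tz": 0,"roll": 0},
    {"tx": -0.06,"ty": 0.003,"tz": 0,"roll": 0},
    {"tx": -0.06,"ty": 0.003,"tz": 0,"roll": 0},
    {"tx": 0,"ty": 0,"tz": 0,"roll": 0},
  ],
)

```text
clock: 19.2
tool_pos: [0.6016, 0.2389, 0.0762]
eef_rot: [0.707, 0.019, 0.707, -0.019]
contact_force: [0.2, 0.4, -3.0]
finger_gap: 0.238
```

```bash
cat > prof.py <<'E'
from h import *
u=np.array([-.9985,.0541]);v=np.array([-.0541,-.9985]);O=np.array([.5255,.2362])
im=grab('scene');P=pts(im).reshape(-1,3);q=P[:,:2]-O;x=q@u*1000;y=q@v*1000
f=im['frame'].reshape(-1,3).astype(int);g=(f.max(1)-f.min(1)<25)&(f.mean(1)>110)
for a in range(-120,95,15):
    k=g&(x>=a)&(x<a+15);print(a,[ (float(np.median(P[kk,2]*1000).round(1)),int(kk.sum())) for kk in (k&(y>46)&(y<62),k&(y<-46)&(y>-62)) if kk.sum()])
s=env.sense();d=s['tool_pos'][:2]-O;print('tcp tray',d@u,d@v,s['tool_pos'],s['contact_force'].round(1),s['torque'].round(2))
E
python3 prof.py
```

```text
-120 []
-105 [(52.5, 1)]
-90 [(43.0, 2), (90.8, 6)]
-75 [(42.7, 3), (87.5, 12)]
-60 [(85.9, 9)]
-45 [(83.8, 1), (84.3, 1)]
-30 [(84.0, 5), (82.6, 2)]
-15 [(81.5, 9)]
0 [(79.9, 7)]
15 [(78.5, 8), (77.1, 8)]
30 [(76.2, 8), (76.0, 8)]
45 [(73.7, 8), (74.0, 7)]
60 [(72.0, 8), (72.3, 3)]
75 []
90 []
tcp tray -0.07615656838030711 -0.006688392083981874 [0.6019096  0.23875847 0.07621729] [-0.3  0.8 -2.4] [-0.06 -0.2   0.01]
```

apply_moves(
  motion=[
    {"tx": 0,"ty": 0,"tz": -0.04,"roll": 0},
    {"tx": 0,"ty": 0,"tz": -0.04,"roll": 0},
    {"tx": 0,"ty": 0,"tz": -0.04,"roll": 0},
    {"tx": 0,"ty": 0,"tz": -0.04,"roll": 0},
    {"tx": 0,"ty": 0,"tz": -0.04,"roll": 0},
    {"tx": 0,"ty": 0,"tz": -0.04,"roll": 0},
    {"tx": 0,"ty": 0,"tz": 0,"roll": 0},
  ],
  squeeze=9,
)

```text
clock: 19.95
tool_pos: [0.6021, 0.2387, 0.0639]
eef_rot: [0.707, 0.019, 0.707, -0.019]
contact_force: [1.4, -0.7, -1.3]
finger_gap: 0.231
```

apply_moves(
  motion=[
    {"tx": 0,"ty": 0,"tz": -0.03,"roll": 0},
    {"tx": 0,"ty": 0,"tz": -0.03,"roll": 0},
    {"tx": 0,"ty": 0,"tz": -0.03,"roll": 0},
    {"tx": 0,"ty": 0,"tz": -0.03,"roll": 0},
    {"tx": 0,"ty": 0,"tz": 0,"roll": 0},
  ],
)

```text
clock: 20.45
tool_pos: [0.6022, 0.2387, 0.058]
eef_rot: [0.707, 0.019, 0.707, -0.019]
contact_force: [1.6, 0.1, -0.2]
finger_gap: 0.223
```

```bash
python3 prof.py
```

```text
-120 []
-105 [(52.4, 1)]
-90 [(71.2, 9)]
-75 [(69.9, 6)]
-60 [(71.9, 4)]
-45 []
-30 [(74.8, 1)]
-15 [(72.5, 4)]
0 [(73.7, 3), (69.6, 7)]
15 [(70.4, 10), (70.9, 8)]
30 [(72.5, 9), (70.1, 8)]
45 [(70.3, 7), (72.1, 6)]
60 [(68.6, 10), (67.7, 5)]
75 [(83.1, 2)]
90 []
tcp tray -0.07648616138773022 -0.00663934948396689 [0.60223606 0.23869167 0.05813974] [ 1.5 -0.3 -1.4] [-0.02 -0.34 -0.03]
```

apply_moves(
  motion=[
    {"tx": 0,"ty": 0,"tz": -0.02,"roll": 0},
    {"tx": 0,"ty": 0,"tz": -0.02,"roll": 0},
    {"tx": 0,"ty": 0,"tz": 0,"roll": 0},
    {"tx": 0,"ty": 0,"tz": 0,"roll": 0},
  ],
  squeeze=6,
)

```text
clock: 20.9
tool_pos: [0.6023, 0.2387, 0.0572]
eef_rot: [0.707, 0.019, 0.707, -0.019]
contact_force: [-0.6, -0.6, 5.8]
finger_gap: 0.225
```

apply_moves(
  motion=[
    {"tx": 0,"ty": 0,"tz": 0,"roll": 0},
    {"tx": 0,"ty": 0,"tz": 0,"roll": 0},
    {"tx": 0,"ty": 0,"tz": 0,"roll": 0},
  ],
  squeeze=3,
)

```text
clock: 21.2
tool_pos: [0.6023, 0.2388, 0.0566]
eef_rot: [0.707, 0.019, 0.707, -0.019]
contact_force: [-0.6, -1.3, 4.0]
finger_gap: 0.227
```

apply_moves(
  motion=[
    {"tx": 0,"ty": 0,"tz": 0,"roll": 0},
    {"tx": 0,"ty": 0,"tz": 0,"roll": 0},
    {"tx": 0,"ty": 0,"tz": 0,"roll": 0},
    {"tx": 0,"ty": 0,"tz": 0,"roll": 0},
  ],
  jaw=0.45,
  squeeze=10,
)

```text
clock: 21.6
tool_pos: [0.602, 0.2387, 0.0559]
eef_rot: [0.707, 0.019, 0.707, -0.019]
contact_force: [-0.6, 0.5, -0.2]
finger_gap: 0.45
```

apply_moves(
  motion=[
    {"tx": 0,"ty": 0,"tz": 0.2,"roll": 0},
    {"tx": 0,"ty": 0,"tz": 0.4,"roll": 0},
    {"tx": 0,"ty": 0,"tz": 0.6,"roll": 0},
    {"tx": 0,"ty": 0,"tz": 0.6,"roll": 0},
    {"tx": 0,"ty": 0,"tz": 0.6,"roll": 0},
    {"tx": 0,"ty": 0,"tz": 0.6,"roll": 0},
    {"tx": 0,"ty": 0,"tz": 0.4,"roll": 0},
    {"tx": 0,"ty": 0,"tz": 0,"roll": 0},
  ],
)

```text
clock: 22.4
tool_pos: [0.604, 0.2399, 0.2303]
eef_rot: [0.709, 0.021, 0.705, -0.018]
contact_force: [0.2, -0.1, -0.7]
finger_gap: 0.451
```

```bash
python3 prof.py
python3 - <<'E'
from h import *
im=grab('scene');t=grab('top')
cv2.imwrite('pics/c7.png',np.hstack([cv2.resize(im['frame'][140:260,280:400],(400,400)),cv2.resize(t['frame'][150:250,150:250],(400,400))])[:,:,::-1])
u=np.array([-.9985,.0541]);v=np.array([-.0541,-.9985]);O=np.array([.5255,.2362])
for n,i in(('s',im),('t',t)):
    P=pts(i);f=i['frame'].astype(int);rd=(f[...,0]>100)&(f[...,1]<60)&(f[...,2]<60)&(abs(P[...,0]-.76)<.06)&(abs(P[...,1]-.34)<.05)&(P[...,2]>.09)
    q=P[rd];print(n,'tab',len(q),q.mean(0).round(4) if len(q) else '',q.max(0).round(3) if len(q) else '')
    k=(f.max(2)-f.min(2)<40)&(P[...,2]>.06)&(P[...,2]<.077)
    q=(P[...,:2]-O)[k]; x=q@u*1e3;y=q@v*1e3;k=(abs(x)<98)&(abs(y)<80);print(n,'x',np.percentile(x[k],[1,50,99]).round(0),'y',np.percentile(y[k],[1,50,99]).round(0),k.sum())
E
```

```text
-120 []
-105 [(53.8, 4), (54.5, 1)]
-90 [(71.4, 12), (71.9, 8)]
-75 [(71.2, 12), (70.7, 8)]
-60 [(69.3, 8), (71.7, 8)]
-45 [(70.4, 6), (72.4, 2)]
-30 [(70.9, 4), (70.8, 3)]
-15 [(70.3, 6), (69.6, 9)]
0 [(70.7, 10), (71.2, 8)]
15 [(71.0, 9), (69.1, 10)]
30 [(70.2, 9), (70.1, 8)]
45 [(70.9, 12), (70.6, 5)]
60 [(69.4, 7), (69.3, 6)]
75 [(80.5, 1)]
90 []
tcp tray -0.07718038696751332 -0.007169017933691087 [0.60295796 0.23918302 0.22814947] [ 0.2 -0.2 -0.6] [-0.05 -0.06 -0.04]
s tab 15 [0.772  0.3435 0.1408] [0.778 0.348 0.152]
s x [-91. -19.  81.] y [-72.  -2.  66.] 600
t tab 3 [0.769  0.3427 0.1456] [0.773 0.343 0.148]
t x [-33.  30.  72.] y [-73. -52.   1.] 162
```

View pics/c7.png

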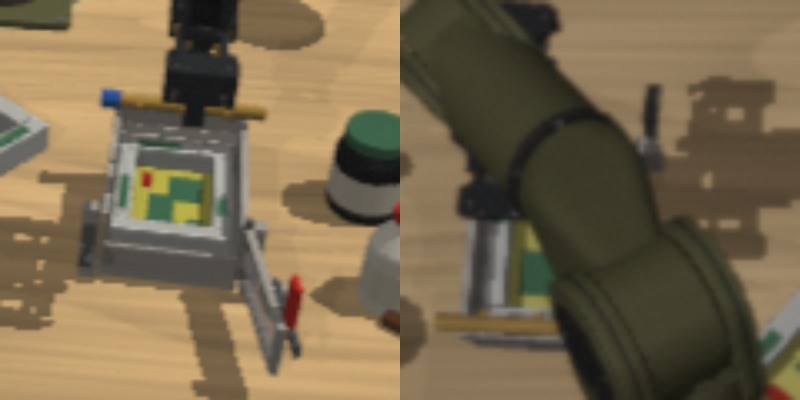

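The screen lies flat: its top is at about 70 mm along both side bars, and it sits between the sill and the lip. The gate is still open, with the tab at crop (293,300). Next I'll re-grip the tab.

apply_moves(
  motion=[
    {"tx": 0.204,"ty": 0.129,"tz": 0,"roll": 0.75},
    {"tx": 0.204,"ty": 0.129,"tz": 0,"roll": 0.75},
    {"tx": 0.204,"ty": 0.129,"tz": 0,"roll": 0.75},
    {"tx": 0.204,"ty": 0.129,"tz": 0,"roll": 0.75},
    {"tx": 0.204,"ty": 0.129,"tz": 0,"roll": 0.75},
    {"tx": 0.204,"ty": 0.129,"tz": 0,"roll": 0.75},
    {"tx": 0.204,"ty": 0.129,"tz": 0,"roll": 0.75},
    {"tx": 0.204,"ty": 0.129,"tz": 0,"roll": 0.75},
    {"tx": 0.204,"ty": 0.129,"tz": 0,"roll": 0.75},
    {"tx": 0.204,"ty": 0.129,"tz": 0,"roll": 0.75},
    {"tx": 0.204,"ty": 0.129,"tz": 0,"roll": 0.75},
    {"tx": 0.204,"ty": 0.129,"tz": 0,"roll": 0.75},
    {"tx": 0.204,"ty": 0.129,"tz": 0,"roll": 0.75},
    {"tx": 0.204,"ty": 0.129,"tz": 0,"roll": 0.75},
    {"tx": 0.204,"ty": 0.129,"tz": 0,"roll": 0.75},
    {"tx": 0.204,"ty": 0.129,"tz": 0,"roll": 0.75},
    {"tx": 0,"ty": 0,"tz": 0,"roll": 0},
  ],
)

```text
clock: 24.25
tool_pos: [0.7649, 0.3429, 0.223]
eef_rot: [0.453, -0.541, 0.455, 0.543]
contact_force: [0.1, 0.1, 0.1]
finger_gap: 0.448
```

apply_moves(
  motion=[
    {"tx": 0,"ty": 0,"tz": -0.35,"roll": 0},
    {"tx": 0,"ty": 0,"tz": -0.35,"roll": 0},
    {"tx": 0,"ty": 0,"tz": -0.35,"roll": 0},
    {"tx": 0,"ty": 0,"tz": -0.35,"roll": 0},
    {"tx": 0,"ty": 0,"tz": -0.35,"roll": 0},
    {"tx": 0,"ty": 0,"tz": -0.3,"roll": 0},
  ],
)

```text
clock: 24.85
tool_pos: [0.765, 0.3415, 0.1218]
eef_rot: [0.454, -0.541, 0.455, 0.542]
contact_force: [-0.7, 0.6, 0.3]
finger_gap: 0.451
```

apply_moves(
  motion=[
    {"tx": 0,"ty": 0,"tz": 0,"roll": 0},
    {"tx": 0,"ty": 0,"tz": 0,"roll": 0},
    {"tx": 0,"ty": 0,"tz": 0,"roll": 0},
    {"tx": 0,"ty": 0,"tz": 0,"roll": 0},
    {"tx": 0,"ty": 0,"tz": 0,"roll": 0},
  ],
  jaw=0,
)

```text
clock: 25.35
tool_pos: [0.766, 0.3425, 0.1251]
eef_rot: [-0.455, 0.542, -0.454, -0.542]
contact_force: [-0.0, 1.6, 2.2]
finger_gap: 0.089
```

Run:
```python
from h import *
u=np.array([-.9985,.0541]);v=np.array([-.0541,-.9985]);H=np.array([634.5,308.4])
T=env.sense()['tool_pos'][:2]*1000;d=T-H;r=np.hypot(*d)
a0=np.arctan2(d@v,-(d@u)) # angle
# point = r*( -sin(t')u + cos(t')v )
tp=np.arctan2(-(d@u),d@v);print('r',r,'theta',tp-np.arcsin(11/r))
th=tp-np.arctan(11/137)
p=lambda t:H-np.sin(t)*r*u+np.cos(t)*r*v
for k in range(20):
    t=tp-.1*k;print(round(th-.1*k,2),p(t).round(1),((p(t-.1)-p(t))/50).round(3))
```

```text
r 135.84662326749557 theta 1.7978466431179414
1.8 [766.  342.5] [ 0.055 -0.266]
1.7 [768.7 329.2] [ 0.028 -0.27 ]
1.6 [770.1 315.7] [ 0.001 -0.272]
1.5 [770.2 302.2] [-0.026 -0.27 ]
1.4 [768.9 288.6] [-0.053 -0.266]
1.3 [766.3 275.3] [-0.079 -0.26 ]
1.2 [762.3 262.3] [-0.105 -0.251]
1.1 [757.1 249.8] [-0.129 -0.239]
1.0 [750.6 237.9] [-0.152 -0.225]
0.9 [743.  226.6] [-0.174 -0.208]
0.8 [734.3 216.2] [-0.194 -0.19 ]
0.7 [724.6 206.7] [-0.212 -0.17 ]
0.6 [714.  198.2] [-0.228 -0.148]
0.5 [702.6 190.8] [-0.242 -0.124]
0.4 [690.5 184.6] [-0.253 -0.099]
0.3 [677.8 179.7] [-0.261 -0.074]
0.2 [664.8 176. ] [-0.267 -0.047]
0.1 [651.4 173.6] [-0.271 -0.02 ]
-0.0 [637.9 172.6] [-0.271  0.007]
-0.1 [624.3 172.9] [-0.269  0.034]
```

apply_moves(
  motion=[
    {"tx": 0.055,"ty": -0.266,"tz": 0,"roll": -0.667},
    {"tx": 0.028,"ty": -0.27,"tz": 0,"roll": -0.667},
    {"tx": 0.001,"ty": -0.272,"tz": 0,"roll": -0.667},
    {"tx": -0.026,"ty": -0.27,"tz": 0,"roll": -0.667},
    {"tx": -0.053,"ty": -0.266,"tz": 0,"roll": -0.667},
    {"tx": -0.079,"ty": -0.26,"tz": 0,"roll": -0.667},
    {"tx": -0.105,"ty": -0.251,"tz": 0,"roll": -0.667},
    {"tx": -0.129,"ty": -0.239,"tz": 0,"roll": -0.667},
    {"tx": -0.152,"ty": -0.225,"tz": 0,"roll": -0.667},
    {"tx": -0.174,"ty": -0.208,"tz": 0,"roll": -0.667},
    {"tx": -0.194,"ty": -0.19,"tz": 0,"roll": -0.667},
    {"tx": -0.212,"ty": -0.17,"tz": 0,"roll": -0.667},
    {"tx": -0.228,"ty": -0.148,"tz": 0,"roll": -0.667},
    {"tx": -0.242,"ty": -0.124,"tz": 0,"roll": -0.667},
    {"tx": 0,"ty": 0,"tz": 0,"roll": 0},
  ],
)

```text
clock: 26.85
tool_pos: [0.6884, 0.1855, 0.1249]
eef_rot: [0.696, -0.121, 0.697, 0.122]
contact_force: [-0.9, 3.9, 0.3]
finger_gap: 0.09
```

apply_moves(
  motion=[
    {"tx": -0.016,"ty": 0.046,"tz": 0.06,"roll": 0},
    {"tx": -0.016,"ty": 0.046,"tz": 0.05,"roll": 0},
    {"tx": -0.016,"ty": 0.046,"tz": 0.05,"roll": 0},
    {"tx": -0.016,"ty": 0.046,"tz": 0.05,"roll": 0},
    {"tx": -0.016,"ty": 0.046,"tz": 0.04,"roll": 0},
    {"tx": -0.016,"ty": 0.046,"tz": 0.03,"roll": 0},
    {"tx": 0,"ty": 0,"tz": 0,"roll": 0},
  ],
)

```text
clock: 27.55
tool_pos: [0.6852, 0.198, 0.138]
eef_rot: [0.697, -0.121, 0.697, 0.121]
contact_force: [-0.5, 1.4, -4.5]
finger_gap: 0.09
```

Run:
```python
from h import *
u=np.array([-.9985,.0541]);v=np.array([-.0541,-.9985]);H=np.array([634.5,308.4])
T=env.sense()['tool_pos'][:2]*1000;d=T-H;r=np.hypot(*d)
tp=np.arctan2(-(d@u),d@v);th=tp-np.arctan(11/r);print(r,th,env.sense()['tool_pos'])
p=lambda t:H-np.sin(t)*r*u+np.cos(t)*r*v
for k in range(6):
    t=tp-.1*k;print(round(th-.1*k,2),p(t).round(1),((p(t-.1)-p(t))/50).round(3))
```

```text
121.46098397813581 0.3939621940977738 [0.68515027 0.1980038  0.13796075]
0.39 [685.1 198. ] [-0.225 -0.09 ]
0.29 [673.9 193.5] [-0.233 -0.067]
0.19 [662.2 190.1] [-0.239 -0.044]
0.09 [650.3 188. ] [-0.242 -0.019]
-0.01 [638.2 187. ] [-0.243  0.005]
-0.11 [626.  187.2] [-0.241  0.029]
```

apply_moves(
  motion=[
    {"tx": -0.225,"ty": -0.09,"tz": 0,"roll": -0.667},
    {"tx": -0.233,"ty": -0.067,"tz": 0,"roll": -0.667},
    {"tx": -0.12,"ty": -0.022,"tz": 0,"roll": -0.333},
    {"tx": -0.12,"ty": -0.022,"tz": 0,"roll": -0.333},
    {"tx": -0.12,"ty": -0.01,"tz": 0,"roll": -0.333},
    {"tx": -0.12,"ty": -0.01,"tz": 0,"roll": -0.333},
    {"tx": 0,"ty": 0,"tz": 0,"roll": 0},
    {"tx": 0,"ty": 0,"tz": 0,"roll": 0},
  ],
)

```text
clock: 28.35
tool_pos: [0.6384, 0.1867, 0.138]
eef_rot: [0.707, 0.019, 0.707, -0.019]
contact_force: [-0.8, 0.9, -3.1]
finger_gap: 0.09
```

apply_moves(
  motion=[
    {"tx": -0.02,"ty": -0.05,"tz": -0.03,"roll": 0},
    {"tx": 0,"ty": -0.05,"tz": -0.04,"roll": 0},
    {"tx": 0,"ty": -0.05,"tz": -0.05,"roll": 0},
    {"tx": 0,"ty": -0.05,"tz": -0.05,"roll": 0},
    {"tx": 0,"ty": -0.05,"tz": -0.05,"roll": 0},
    {"tx": 0,"ty": -0.04,"tz": -0.06,"roll": 0},
    {"tx": 0,"ty": 0,"tz": 0,"roll": 0},
  ],
)

```text
clock: 29.05
tool_pos: [0.6386, 0.1728, 0.1251]
eef_rot: [0.708, 0.02, 0.706, -0.019]
contact_force: [-0.9, 0.4, 8.0]
finger_gap: 0.089
```

apply_moves(
  motion=[
    {"tx": 0,"ty": 0,"tz": 0,"roll": 0},
    {"tx": 0,"ty": 0,"tz": 0,"roll": 0},
    {"tx": 0,"ty": 0,"tz": 0,"roll": 0},
    {"tx": 0,"ty": 0,"tz": 0.2,"roll": 0},
    {"tx": 0,"ty": 0,"tz": 0.4,"roll": 0},
    {"tx": 0,"ty": 0,"tz": 0.6,"roll": 0},
    {"tx": -0.2,"ty": -0.2,"tz": 0.6,"roll": 0},
    {"tx": -0.5,"ty": -0.7,"tz": 0.4,"roll": 0},
    {"tx": -0.5,"ty": -0.8,"tz": 0.2,"roll": 0},
    {"tx": -0.5,"ty": -0.8,"tz": 0,"roll": 0},
    {"tx": -0.4,"ty": -0.8,"tz": 0,"roll": 0},
    {"tx": -0.4,"ty": -0.8,"tz": 0,"roll": 0},
    {"tx": 0,"ty": -0.8,"tz": 0,"roll": 0},
    {"tx": 0,"ty": -0.8,"tz": 0,"roll": 0},
    {"tx": 0,"ty": 0,"tz": 0,"roll": 0},
  ],
  jaw=0.4,
)

```text
clock: 30.55
tool_pos: [0.5114, -0.1204, 0.2439]
eef_rot: [0.707, 0.022, 0.707, -0.025]
contact_force: [0.2, -0.3, 0.8]
finger_gap: 0.401
```

```bash
python3 prof.py
python3 - <<'E'
from h import *
im=grab('scene');t=grab('top','t9')
cv2.imwrite('pics/c8.png',np.hstack([cv2.resize(im['frame'][150:240,290:380],(400,400),interpolation=2),cv2.resize(t['frame'][160:250,150:240],(400,400),interpolation=2)])[:,:,::-1])
for n,i in(('s',im),('t',t)):
    P=pts(i);f=i['frame'].astype(int);rd=(f[...,0]>100)&(f[...,1]<60)&(f[...,2]<60)&(abs(P[...,0]-.637)<.05)&(abs(P[...,1]-.17)<.05)&(P[...,2]>.09)
    q=P[rd];print(n,'tab',len(q),q.mean(0).round(4),q.min(0).round(4),q.max(0).round(4))
a=cv2.imread('pics/t0.png');b=cv2.imread('pics/t9.png');d=cv2.absdiff(a,b).max(2)
for nm,(u0,u1,v0,v1) in dict(squee=(265,310,125,170),tub=(112,145,218,246),bottle=(118,140,178,202)).items(): print(nm,d[v0:v1,u0:u1].mean().round(2),(d[v0:v1,u0:u1]>40).sum())
E
```

```text
-120 [(105.0, 5)]
-105 [(103.9, 6)]
-90 []
-75 []
-60 [(70.2, 6)]
-45 [(72.0, 2)]
-30 [(70.8, 3)]
-15 [(72.1, 4), (69.4, 8)]
0 [(72.0, 6), (69.5, 10)]
15 [(70.2, 10), (69.3, 9)]
30 [(72.0, 11), (69.3, 7)]
45 [(71.4, 6), (67.7, 7)]
60 [(67.6, 11), (69.5, 5)]
75 [(79.0, 1), (82.7, 1)]
90 []
tcp tray -0.005539082667664578 0.35278357126779175 [ 0.51194422 -0.11637907  0.24404715] [-0.1  0.  -0.8] [-0.01 -0.05 -0.06]
s tab 15 [0.642  0.1735 0.145 ] [0.6371 0.1627 0.1231] [0.6466 0.1822 0.1542]
t tab 5 [0.6347 0.1679 0.1513] [0.6335 0.1614 0.1429] [0.6365 0.1757 0.1569]
squee 9.69 0
tub 7.31 0
bottle 8.25 0
```

View pics/c8.png

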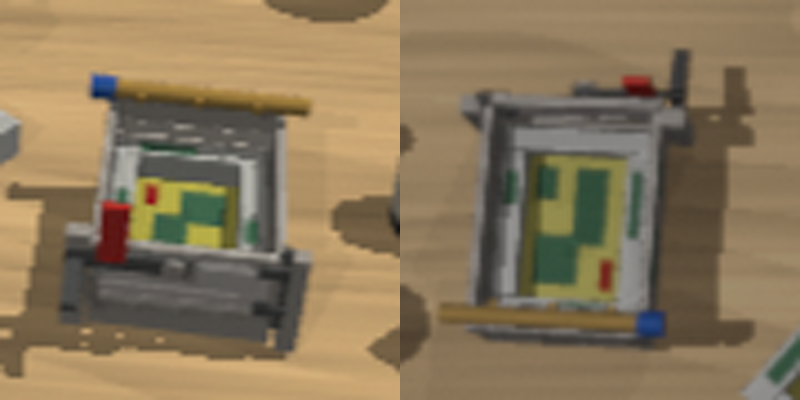

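Run:
```python
from h import *
im=grab('scene')
a=cv2.imread('pics/s0.png')[185:230,295:365];b=im['frame'][185:230,295:365,::-1]
cv2.imwrite('pics/c9.png',np.hstack([cv2.resize(x,(390,250),interpolation=2) for x in (a,b)]))
```

```text
(no output)
```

View pics/c9.png

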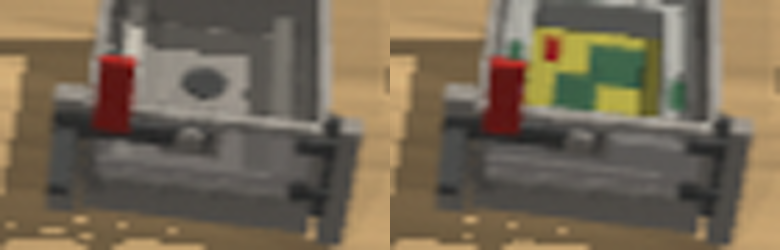

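The gate, bar and tab match the starting latched state: the bar is level at (470,125) and sits in the catch. The robot is clear of everything, so I'm handing in.

```bash
python3 -c "
from rig import env
print(env.hand_in(), env.sense()['clock'])"
```

```text
the job is handed in; nothing more can be done
the job is handed in; nothing more can be done
```

The screen is loaded flat in the rinse tray, the gate is latched shut, and I handed the job in at about 31 s of the 72 s allowed.

**What I did:** I lifted the latch bar by its red tab and swung the gate open to about 1.8 rad. I gripped the smallest frame by one end bar and let it sag to about 0.12 rad of tilt. I slid its far end under the lip, lowered the near end onto the rails and released it once the wrist showed contact (about 6 N). Then I swung the gate shut by the tab with the bar lifted and let the bar down into its catch.

**Last checks:**
- **Screen:** its top reads about 70 mm high (68–72 mm) along both sides, as expected, and it sits between the sill and the lip.
- **Gate and latch:** the tab height and the close-up match the starting picture. The tab reads 1–3 mm further out, which is within the measurement error and the latch's play. I did not tug on the gate to test the latch.
- **Squeegee, ink tub and spray bottle:** no significant change from the first picture.
- **Tool:** it was clear of everything at hand-in.

No check failed. The hand-in gives no verdict, and I could not read the state after it.

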